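Set equal lane gaps on a parts rack with a saddle spacer

TASK

Set the three black lane guides of the rack to equal gaps with the orange saddle spacer: starting at the blue end plate and working outward, hook the spacer over each guide in turn and draw the guide towards the end plate until the spacer block bears snugly on the plate or guide before it, keep it pressed there lightly (a few newtons) for a moment, then lift it out without disturbing what is already set. Be gentle: feel for the contact, do not ram the plate or the guides. Finally stand the spacer upright on the bench clear of the rack, let go, and leave the dish, the jar and the blower alone.

Things in the scene. Friction and masses are not known exactly. Their poses are not given: they have to be found in the camera images.
- rack: the lane rack: grey base plate 160 x 300 x 8 mm, fixed on the bench, carrying the end plate and the guides on two low aluminium rails (tops 17 mm above the bench). Origin: centre of its underside, on the bench. Its y axis runs along the row, from the blue end plate (at y = -125 mm) past guide 1, 2, 3 to the open end; x lies along the guides; z up.
- end_plate: blue upright plate fixed across the end of the rack: 130 mm (x) by 10 mm thick (y), top 60 mm above the bench. Origin: centre of its thickness and length, 8 mm above the bench; axes as the rack's.
- guide1: black upright lane guide 1, next to the end plate: 120 (x) by 10 mm thick (y), top 60 mm above the bench, two grey feet up to 21 mm above the bench. Slides only along the rack's y, with a steady drag of about 6 N; stays where left; starts 10 to 50 mm too far out. Origin: mid thickness and length, 8 mm above the bench; axes as the rack's.
- guide2: black upright lane guide 2, the middle one: 120 (x) by 10 mm thick (y), top 60 mm above the bench, two grey feet up to 21 mm above the bench. Slides only along the rack's y, with a steady drag of about 6 N; stays where left; starts 10 to 50 mm too far out. Origin: mid thickness and length, 8 mm above the bench; axes as the rack's.
- guide3: black upright lane guide 3, farthest from the end plate: 120 (x) by 10 mm thick (y), top 60 mm above the bench, two grey feet up to 21 mm above the bench. Slides only along the rack's y, with a steady drag of about 6 N; stays where left; starts 10 to 50 mm too far out. Origin: mid thickness and length, 8 mm above the bench; axes as the rack's.
- spacer: orange saddle spacer, about 200 g, standing loose. Origin: middle of its slot, at underside level; z up. Along y: spacer block 40 mm thick (-47 to -7 mm), slot 14 mm wide (-7 to +7) and 36 mm deep, open below and at both x ends, heel 10 mm (+7 to +17). All 40 mm long in x, joined by a bridge 36 to 48 mm above the underside.
- spacer_stem (a point): middle of the spacer's yellow grip stem, 30 mm (y) by 26 mm (x), 48 to 94 mm above the spacer's underside; this point: y = -15 mm from the spacer's origin, 72 mm above its underside; axes as the spacer's.
- spacer_block (a point): middle of the outer (-y) face of the spacer block, 18 mm above the spacer's underside. In use this face is towards the end plate and stops against the plate or guide before; it is 54 mm from the heel's inner face, so a guide drawn by the heel then has a gap of 44 mm (54 mm centre to centre).
- spacer_heel (a point): middle of the heel's inner (-y) face, 18 mm above the spacer's underside; in use it lies on the outer side of the guide (away from the end plate), the guide standing in the slot, the bridge clear of its top, and draws the guide along.
- dish: bystander: steel parts dish 130 x 90 x 28 mm, loose. Origin: centre of its underside.
- jar: bystander: orange jar with a white cap, 70 mm across, 95 mm high, loose. Origin: centre of its underside.
- blower: bystander: black rubber blower bulb standing up, 62 mm across, 125 mm high, loose. Origin: centre of its underside.

How it is judged:
By the outcome, as a careful person would: the job done as asked, in the order asked, and still so for the second after the job is handed in, with the robot touching nothing.
It also fails if it takes over 72 s, if anything falls off the work surface, if the arm or the gripper's body presses on something with over 40 N, if the wrist force passes 120 N, or if a joint passes its speed limit or range.

ROBOT

A 7-joint arm with a two-finger parallel gripper is mounted at the origin on the work surface. World frame = base frame: x ahead of the robot, y to its left, z up, the work surface at z = 0. Lengths are in m, angles in degrees, forces in N, time in s.
With the tool pointing down it reaches from about 0.425 to 0.875 m from the base axis. Payload 4.7 kg.
Tool frame: the origin (TCP) lies between the finger pads; the fingertips stand 8 mm ahead of it and the grasp point (between the pads) lies 11 mm behind it (env.tip_extent is the distance from the TCP to the fingertips, in m); z points along the fingers, y is the line along which they close (so a half turn about z gives the same grasp; the last joint's range is limited). The gripper opens to 87 mm and grips with 3 to 60 N. Pads are 19 mm wide; open, the fingers measure 117 mm over their backs; the gripper's body (75 mm by 190 mm) begins 51 mm behind the grasp point.
Start: joints at [74.891, 18.392, -4.016, 83.108, 1.295, 78.541, -3.26], TCP at [0.178, -0.625, 0.231] pointing down, gripper open.
Joint ranges: [-163.93, 163.93], [-17.29, 119.83], [-79.2, 71.16], [3.27, 140.29], [-89.18, 269.18], [5.43, 117.66], [-154.24, 154.24]. Speed limits (degrees/s): [147.25, 147.25, 180, 180, 180, 180, 180].

INTERFACE

Orientations are given as [roll, pitch, yaw] about the fixed x, y, z axes, in that order (R = Rz(yaw) Ry(pitch) Rx(roll)).
In Python, from cell import sensors, vision, workorder, env gives the robot as it stands.
- The arm moves only by the tool drive_tool, never from a script. Its argument "moves" is a list of rows, each an object of numbers: "x", "y", "z": the shift along the tool's x, y, z in mm; "rx", "ry", "rz": the turn, a rotation vector about the tool's x, y, z in rad; "fingers": the closure, from -1 (fully open) to 1 (shut). In form: [{"x": .., "y": .., "z": .., "rx": .., "ry": .., "rz": .., "fingers": ..}, ...]. A call has 1 to 20 rows; each row is the pose to reach, as a shift and turn from the pose commanded when the call began, along the tool's axes at that moment; what a row does not reach only later rows make up. A row lasts 1/8 s, in which the tool goes at most 62.5 mm and 10.7 degrees, less where a joint would pass 70% of its speed; a pose out of reach is approached as far as the arm can. A call with a gripper value outside its range is refused whole. The fingers move at their own pace and stop on an object; "force" is the grip in N (left out, the last holds). Time passes only in rows, so rows that repeat a pose let the fingers close. It gives the time, the measured TCP pose, the force, the opening and the grip force at its end, in the units of the state.
- sensors.get_obs(): the state, without advancing time (a new reading comes with each control period).
- vision.read_camera(name): name is "scene" or "top" or "wrist"; returns a dict with "image" (480x640x3 uint8, red, green, blue), "fx", "fy", "cx", "cy" (pixels), "R" (3x3) and "t" (3): a world point X has camera coordinates R X + t. Camera axes: x right, y down, z forward; pixel columns grow to the right and rows downward; lengths in m; the calibration is good to about 2 mm. The wrist camera is an equidistant fisheye: a pixel r from the principal point sees the ray r / f radians off the axis. A picture is of the moment at which its call begins. There is no depth.
- workorder.sign_off(): hands the job in; it is judged then, once.
The state is a dict: "time_s": time; "qpos": joint angles; "joint_velocities": joint speeds; "effort": joint torques, N m; "tool_pos": TCP position; "tool_rot": TCP orientation; "force": force on the tool from outside, world axes, zero at the start; "wrist_torque": the same for the moment, N m; "grip_width": finger opening in m; "grasp_force": force on a finger pad.
Only numpy, scipy, OpenCV 4.12 (cv2) and the standard library are available. Lean on these libraries where they do the work, as an engineer would, in place of code of your own. Each camera call takes 0.05 s, during which the arm holds its last target. There are 200 camera calls.

## Working session

There is one attempt and no reset: what is moved stays moved. The work goes in short steps, Python scripts to look and compute and a tool call to move; the robot and the scene stay as the last step left them, time stands still between calls to the robot, and variables do not carry over. Pictures are saved under pics/ and viewed, at most 10 in all, crops included, and the job is handed in when it is done.

Besides the shell and the picture viewer there is one more tool, called as name(argument=value, ...), one argument or row to a line, values as JSON. drive_tool: Moves the arm, as the interface text tells. Its arguments: {"type":"object","properties":{"moves":{"type":"array"},"force":{"type":"number"}},"required":["moves"]}

```bash
mkdir -p pics; ls; python3 - <<'E'
from cell import sensors, vision, workorder, env
import cv2,numpy as np,pickle
d={}
for n in ("scene","top"):
    c=vision.read_camera(n); d[n]=c
    cv2.imwrite(f"pics/{n}0.png",c["image"][:,:,::-1])
    print(n,c["fx"],c["fy"],c["cx"],c["cy"],np.round(c["R"],3).tolist(),np.round(c["t"],3))
pickle.dump(d,open("c0.pkl","wb"))
print(sensors.get_obs())
E
```

```text
pics
scene 478.09302958454913 478.09302958454913 324.6634052001937 229.95562502013436 [[-0.841, 0.541, -0.006], [0.469, 0.723, -0.507], [-0.271, -0.429, -0.862]] [ 0.502 -0.22   1.297]
top 533.3756683715785 533.3756683715785 317.8428599324657 241.26430421513973 [[-0.01, -1.0, -0.006], [-0.996, 0.01, -0.09], [0.09, 0.005, -0.996]] [-0.005  0.57   1.144]
{'time_s': 0.1, 'qpos': array([74.89095825, 18.43384129, -4.01496661, 83.1689115 ,  1.29442169,
       78.54009356, -3.25890999]), 'joint_velocities': array([ 0.03577132, -0.19529997,  0.06590154, -0.19509889, -0.03214907,
       -0.02997486, -0.02304751]), 'effort': array([-3.00657052e-05, -4.92572629e+01, -4.05692048e-01, -3.13398850e+01,
       -6.41933153e-02,  3.95214208e-02,  5.39760731e-05]), 'tool_pos': array([ 0.17807571, -0.62462718,  0.22957304]), 'tool_rot': array([-1.79902351e+02,  5.09518909e-03,  1.59191013e+01]), 'force': array([ 0.38855165, -1.42525682,  0.86902141]), 'wrist_torque': array([ 0.03395226, -0.05127289,  0.00990561]), 'grasp_force': 0.0, 'grip_width': 0.08709054662815657}
```

View pics/top0.png

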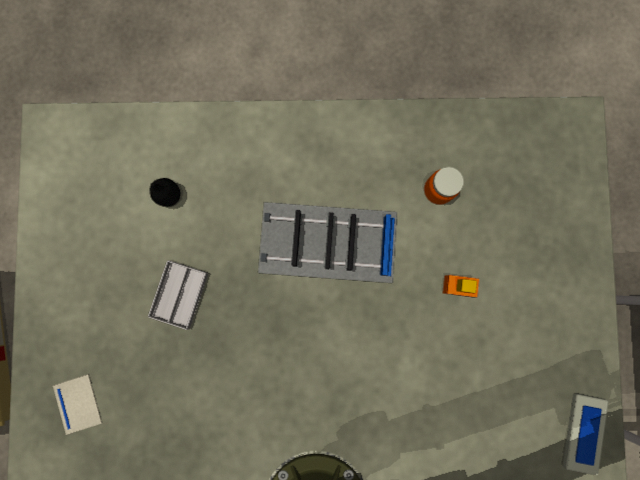

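View pics/scene0.png

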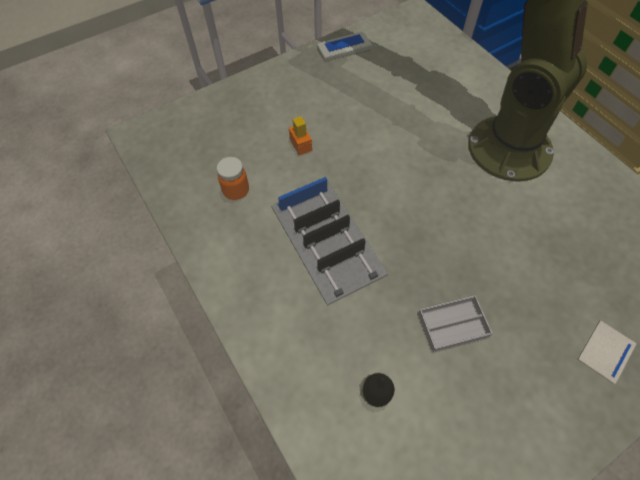

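The top view shows the rack with the blue plate at (389,245), guides at columns 353, 331 and 298, and the spacer at (462,286). In the scene view the spacer is at (300,137), between the arm and the jar. Next I'll measure these and zoom in on the spacer to see which way its slot faces.

```bash
cat > h.py <<'E'
import numpy as np,cv2
def cast(c,uv,z):
    uv=np.atleast_2d(np.asarray(uv,float)); d=np.c_[(uv[:,0]-c["cx"])/c["fx"],(uv[:,1]-c["cy"])/c["fy"],np.ones(len(uv))]
    R=np.array(c["R"]);o=-R.T@np.array(c["t"]);d=d@R
    return o+d*((z-o[2])/d[:,2])[:,None]
def proj(c,X):
    p=np.atleast_2d(X)@np.array(c["R"]).T+np.array(c["t"]); return np.c_[c["fx"]*p[:,0]/p[:,2]+c["cx"],c["fy"]*p[:,1]/p[:,2]+c["cy"]]
def blobs(mask,amin=30):
    cs,_=cv2.findContours(mask.astype(np.uint8),cv2.RETR_EXTERNAL,cv2.CHAIN_APPROX_NONE)
    return [k[:,0,:] for k in cs if cv2.contourArea(k)>amin]
def rect(c,k,z):
    P=cast(c,k,z)[:,:2]*1000
    (x,y),(w,h),a=cv2.minAreaRect(P.astype(np.float32))
    if w<h: w,h,a=h,w,a+90
    return np.round([x,y,w,h,(a+90)%180-90],1)
E
python3 - <<'E'
import pickle,cv2,numpy as np
from h import *
d=pickle.load(open("c0.pkl","rb"))
for n in("top","scene"):
    c=d[n];im=c["image"];H=cv2.cvtColor(im,cv2.COLOR_RGB2HSV);h,s,v=[H[...,i].astype(int) for i in range(3)]
    print(n)
    for nm,m,z in (("yellow",(h>=22)&(h<=34)&(s>180)&(v>80),.094),("orange",(h>=6)&(h<22)&(s>170)&(v>80),.048),("blue",(h>100)&(h<125)&(s>150)&(v>60),.060),("black",(v<50)&(s<90),.060)):
        for k in blobs(m): 
            x=k.mean(0)
            if abs(x[0]-320)<180 and x[1]<330: print(nm,x.round(1),len(k),rect(c,k,z))
c=d["scene"];a=c["image"][105:165,270:340,::-1];b=d["top"]["image"][265:305,430:500,::-1]
t=d["top"]["image"][195:290,250:405,::-1]
A=cv2.resize(a,(394,338),interpolation=cv2.INTER_CUBIC);B=cv2.resize(b,(394,225),interpolation=cv2.INTER_CUBIC)
cv2.imwrite("pics/crop.png",np.hstack([np.vstack([A,B])]+[cv2.resize(t,(400,563))][:0]))
E
```

```text
top
yellow [468.3 285.7] 47 [ 469.9 -318.2   29.6   24.1   82.3]
orange [460.7 285.6] 99 [ 470.5 -314.1   73.1   40.    81.8]
orange [437.7 190.4] 104 [ 677.4 -272.4   68.4   57.4   39.2]
blue [387.8 245.2] 133 [ 559.1 -159.1  129.9   20.6   -5. ]
black [351.3 242.2] 117 [565.3 -81.6 120.   13.6  -5.7]
black [329.2 240.3] 117 [568.8 -35.6 118.4  10.8  -4.8]
black [296.5 237.6] 117 [575.8  33.6 118.3  14.1  -4.4]
black [165.  191.6] 98 [677.  316.7  70.4  57.7  62.9]
scene
yellow [298.8 121.7] 29 [ 470.5 -319.    29.7   23.9   81.1]
orange [234.7 185.3] 94 [ 691.2 -262.5   73.2   65.1   77.6]
orange [300.2 139.4] 78 [ 474.6 -303.9   93.7   43.5   77.7]
blue [302.5 188.4] 94 [ 559.5 -156.6  124.3    7.2   -5. ]
blue [344.   42.5] 76 [ 177.  -545.2  107.1   31.5  -12.5]
blue [451.6   8.2] 105 [-180.  -474.4  138.7  137.6   56.7]
black [340.7 255.1] 109 [581.8  45.5 123.6  23.9  -3.9]
black [325.6 231.3] 106 [575.9 -24.  123.5  27.9  -5. ]
black [316.4 216. ] 106 [572.4 -71.4 123.9  30.8  -4.8]
```

View pics/crop.png

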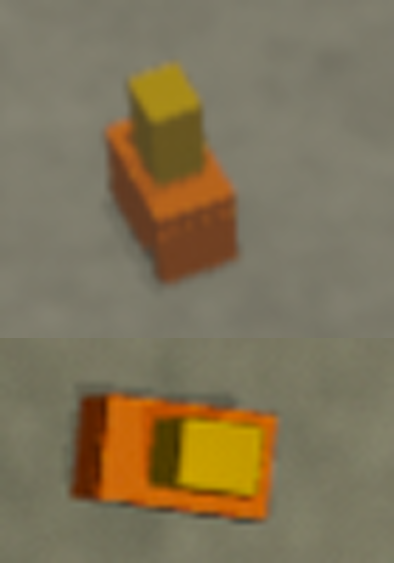

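Crops: the yellow stem stands in the middle of the spacer and its orange top shows. The lower left edge hints at a notch near the +y end, at crop (150,250). To settle which end the slot is at, I'll sample the scene pixels at both possible slot positions, and refine the edges of the guides.

```bash
python3 - <<'E'
import pickle,cv2,numpy as np
from h import *
d=pickle.load(open("c0.pkl","rb"))
c=d["scene"];im=c["image"]
th=np.radians(-8.2);C=np.array([.4702,-.3186])
ex=np.array([np.cos(th),np.sin(th)]);ey=np.array([-np.sin(th),np.cos(th)])
for z in (.008,.016,.024,.042):
    print(z,[ (int(s),im[tuple(np.round(proj(c,np.r_[C+.020*ex+s*.001*ey,z])[0][::-1]).astype(int))].tolist()) for s in (-28,-20,-15,-10,0,10,15,20,28)])
c=d["top"];im=c["image"];H=cv2.cvtColor(im,cv2.COLOR_RGB2HSV);h,s,v=[H[...,i].astype(int) for i in range(3)]
R=np.array(c["R"]);print("cam",-R.T@c["t"])
# subpixel edges of guides along image rows: profile of gray
g=im.astype(float).sum(2)
for nm,m in (("blue",(h>100)&(h<125)&(s>150)&(v>60)),("black",(v<50)&(s<90))):
    for k in blobs(m):
        x=k.mean(0)
        if not(abs(x[0]-340)<70 and 200<x[1]<280): continue
        for side in (0,1):
            pts=[]
            for r in range(k[:,1].min()+5,k[:,1].max()-4):
                q=k[k[:,1]==r,0]; pts.append([(q.max()+.5 if side else q.min()-.5),r])
            W=cast(c,pts,.06)[:,:2]*1000
            p=np.polyfit(W[:,0]-566,W[:,1],1)
            print(nm,"ymin-edge" if side else "ymax-edge","y at x=566:",p[1].round(1),"yaw",np.degrees(np.arctan(p[0])).round(2))
        W=cast(c,k[[k[:,1].argmin(),k[:,1].argmax()]],.06); print("  x ends",W[:,0].round(4),"mid",W[:,0].mean().round(4))
E
```

```text
0.008 [(-28, [99, 72, 53]), (-20, [97, 68, 49]), (-15, [96, 71, 51]), (-10, [103, 85, 67]), (0, [94, 63, 43]), (10, [97, 83, 69]), (15, [85, 80, 68]), (20, [94, 78, 61]), (28, [98, 74, 56])]
0.016 [(-28, [97, 64, 42]), (-20, [97, 59, 37]), (-15, [97, 68, 49]), (-10, [96, 61, 39]), (0, [97, 59, 36]), (10, [99, 61, 38]), (15, [95, 64, 42]), (20, [85, 80, 68]), (28, [101, 63, 39])]
0.024 [(-28, [111, 92, 71]), (-20, [96, 58, 35]), (-15, [97, 59, 37]), (-10, [97, 59, 35]), (0, [96, 58, 34]), (10, [99, 59, 34]), (15, [100, 59, 35]), (20, [95, 64, 42]), (28, [90, 65, 47])]
0.042 [(-28, [108, 79, 58]), (-20, [99, 61, 37]), (-15, [107, 62, 34]), (-10, [119, 68, 33]), (0, [101, 60, 35]), (10, [98, 59, 35]), (15, [100, 60, 34]), (20, [106, 63, 34]), (28, [99, 59, 35])]
cam [ 0.46496015 -0.01621144  1.19093757]
blue ymax-edge y at x=566: -151.2 yaw -4.52
blue ymin-edge y at x=566: -169.9 yaw -4.99
  x ends [0.6242 0.494 ] mid 0.5591
black ymax-edge y at x=566: -76.3 yaw -4.56
black ymin-edge y at x=566: -88.1 yaw -5.11
  x ends [0.625  0.5054] mid 0.5652
black ymax-edge y at x=566: -29.9 yaw -4.8
black ymin-edge y at x=566: -40.0 yaw -5.25
  x ends [0.6276 0.5101] mid 0.5689
black ymax-edge y at x=566: 41.2 yaw -4.84
black ymin-edge y at x=566: 29.3 yaw -4.86
  x ends [0.6349 0.5172] mid 0.576
```

The slot is at the spacer's +y end, since bench colour shows there, so the spacer's yaw is about -8° and the rack's about -5°. Moving above the stem.

drive_tool(
  moves=[
    {"x": 36, "y": -21, "z": 0, "rz": 0.04, "fingers": -1},
    {"x": 85, "y": -50, "z": 0, "rz": 0.1, "fingers": -1},
    {"x": 134, "y": -79, "z": 0, "rz": 0.16, "fingers": -1},
    {"x": 183, "y": -107, "z": 0, "rz": 0.22, "fingers": -1},
    {"x": 232, "y": -136, "z": 0, "rz": 0.28, "fingers": -1},
    {"x": 281, "y": -165, "z": 10, "rz": 0.34, "fingers": -1},
    {"x": 325, "y": -191, "z": 20, "rz": 0.39, "fingers": -1},
    {"x": 353, "y": -207, "z": 35, "rz": 0.42, "fingers": -1},
    {"x": 365, "y": -214, "z": 50, "rz": 0.42, "fingers": -1},
    {"x": 365, "y": -214, "z": 50, "rz": 0.42, "fingers": -1},
    {"x": 365, "y": -214, "z": 50, "rz": 0.42, "fingers": -1},
  ],
)

```text
invalid input at $.moves[0]: expected keys x, y, z, rx, ry, rz, fingers
```

```bash
python3 - <<'E'
from cell import sensors, vision
import cv2,numpy as np,pickle
c=vision.read_camera("wrist"); pickle.dump(c,open("w1.pkl","wb"))
cv2.imwrite("pics/w1.png",c["image"][:,:,::-1])
R=np.array(c["R"]);print(c["fx"],c["cx"],c["cy"],(-R.T@c["t"]).round(3),R.round(2).tolist())
o=sensors.get_obs();print(o["tool_pos"],o["tool_rot"],o["force"],o["time_s"])
E
```

```text
371.64829954431775 322.64191180886513 241.615405121047 [ 0.242 -0.607  0.383] [[0.27, -0.96, -0.0], [-0.93, -0.27, 0.24], [-0.24, -0.07, -0.97]]
[ 0.17809362 -0.62470082  0.22969792] [-1.79915336e+02  4.62054776e-03  1.59162975e+01] [0.21615524 0.24187709 0.17880419] 0.15
```

View pics/w1.png

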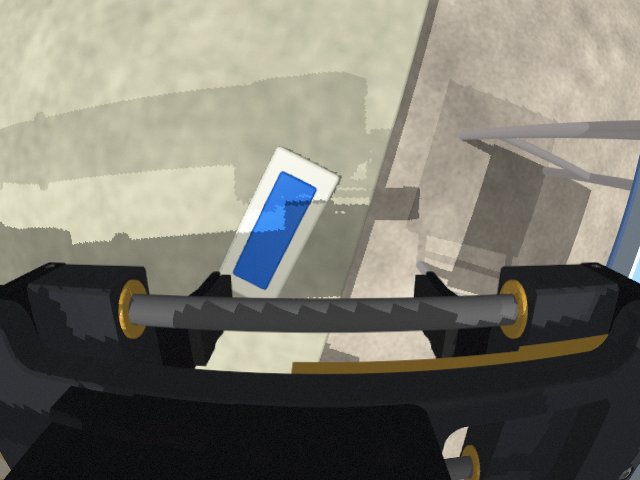

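The call was refused because every row needs all the keys, so the arm has not moved. The wrist view shows only the start area, with the blue box at (275,225) and the fingers at (190,310) and (445,310). I'll send the move again with full rows.

drive_tool(
  moves=[
    {"x": 36, "y": -21, "z": 0, "rx": 0, "ry": 0, "rz": 0.04, "fingers": -1},
    {"x": 85, "y": -50, "z": 0, "rx": 0, "ry": 0, "rz": 0.1, "fingers": -1},
    {"x": 134, "y": -79, "z": 0, "rx": 0, "ry": 0, "rz": 0.16, "fingers": -1},
    {"x": 183, "y": -107, "z": 0, "rx": 0, "ry": 0, "rz": 0.22, "fingers": -1},
    {"x": 232, "y": -136, "z": 0, "rx": 0, "ry": 0, "rz": 0.28, "fingers": -1},
    {"x": 281, "y": -165, "z": 10, "rx": 0, "ry": 0, "rz": 0.34, "fingers": -1},
    {"x": 325, "y": -191, "z": 20, "rx": 0, "ry": 0, "rz": 0.39, "fingers": -1},
    {"x": 353, "y": -207, "z": 35, "rx": 0, "ry": 0, "rz": 0.42, "fingers": -1},
    {"x": 365, "y": -214, "z": 50, "rx": 0, "ry": 0, "rz": 0.42, "fingers": -1},
    {"x": 365, "y": -214, "z": 50, "rx": 0, "ry": 0, "rz": 0.42, "fingers": -1},
    {"x": 365, "y": -214, "z": 50, "rx": 0, "ry": 0, "rz": 0.42, "fingers": -1},
  ],
)

```text
time_s: 1.52
tool_pos: [0.4694, -0.3212, 0.1807]
tool_rot: [179.9, 0.0, -8.3]
force: [-0.5, -1.2, -0.1]
grip_width: 0.0872
grasp_force: 0.0
```

```bash
python3 - <<'E'
from cell import sensors, vision
import cv2,numpy as np,pickle
c=vision.read_camera("wrist"); pickle.dump(c,open("w1.pkl","wb"))
cv2.imwrite("pics/w2.png",c["image"][:,:,::-1])
R=np.array(c["R"]);print((-R.T@c["t"]).round(3))
o=sensors.get_obs();print(o["tool_pos"],o["tool_rot"],o["force"],o["time_s"])
E
```

```text
[ 0.535 -0.331  0.334]
[ 0.46947613 -0.32130995  0.18104995] [ 1.79932295e+02 -1.19602036e-02 -8.31467059e+00] [-0.00540593  1.02097929  0.02373641] 1.575
```

View pics/w2.png

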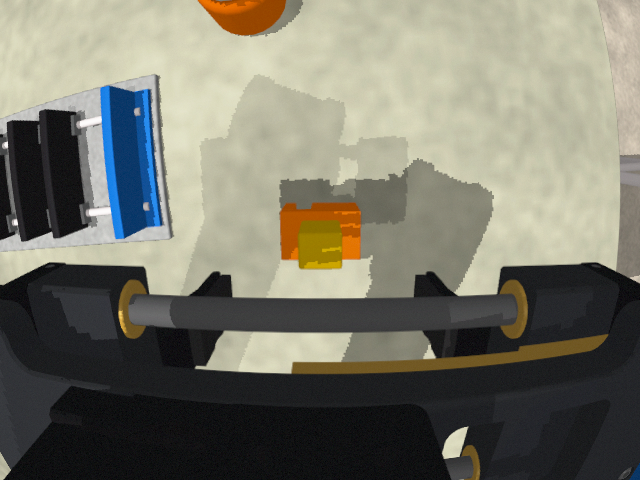

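The wrist view has the stem at (320,245), midway between the fingers, and the slot end faces the rack. Descending and gripping.

drive_tool(
  moves=[
    {"x": 0, "y": -2, "z": 30, "rx": 0, "ry": 0, "rz": 0, "fingers": -1},
    {"x": 0, "y": -2, "z": 65, "rx": 0, "ry": 0, "rz": 0, "fingers": -1},
    {"x": 0, "y": -2, "z": 95, "rx": 0, "ry": 0, "rz": 0, "fingers": -1},
    {"x": 0, "y": -2, "z": 112, "rx": 0, "ry": 0, "rz": 0, "fingers": -1},
    {"x": 0, "y": -2, "z": 118, "rx": 0, "ry": 0, "rz": 0, "fingers": -1},
    {"x": 0, "y": -2, "z": 118, "rx": 0, "ry": 0, "rz": 0, "fingers": -1},
    {"x": 0, "y": -2, "z": 118, "rx": 0, "ry": 0, "rz": 0, "fingers": 0},
    {"x": 0, "y": -2, "z": 118, "rx": 0, "ry": 0, "rz": 0, "fingers": 0.5},
    {"x": 0, "y": -2, "z": 118, "rx": 0, "ry": 0, "rz": 0, "fingers": 1},
    {"x": 0, "y": -2, "z": 118, "rx": 0, "ry": 0, "rz": 0, "fingers": 1},
    {"x": 0, "y": -2, "z": 118, "rx": 0, "ry": 0, "rz": 0, "fingers": 1},
    {"x": 0, "y": -2, "z": 118, "rx": 0, "ry": 0, "rz": 0, "fingers": 1},
  ],
  force=30,
)

```text
time_s: 3.08
tool_pos: [0.4708, -0.3172, 0.0625]
tool_rot: [180.0, 0.0, -8.1]
force: [-0.2, 0.1, -0.4]
grip_width: 0.0353
grasp_force: 0.0
```

drive_tool(
  moves=[
    {"x": 0, "y": 0, "z": 0, "rx": 0, "ry": 0, "rz": 0, "fingers": 1},
    {"x": 0, "y": 0, "z": 0, "rx": 0, "ry": 0, "rz": 0, "fingers": 1},
    {"x": 0, "y": 0, "z": 0, "rx": 0, "ry": 0, "rz": 0, "fingers": 1},
    {"x": 0, "y": 0, "z": 0, "rx": 0, "ry": 0, "rz": 0, "fingers": 1},
  ],
)

```text
time_s: 3.58
tool_pos: [0.4707, -0.3171, 0.0624]
tool_rot: [-180.0, 0.0, -8.1]
force: [-0.2, -0.5, -2.6]
grip_width: 0.0297
grasp_force: 30.0
```

drive_tool(
  moves=[
    {"x": 0, "y": 0, "z": -10, "rx": 0, "ry": 0, "rz": 0, "fingers": 1},
    {"x": 0, "y": 0, "z": -35, "rx": 0, "ry": 0, "rz": 0, "fingers": 1},
    {"x": 0, "y": 0, "z": -70, "rx": 0, "ry": 0, "rz": 0, "fingers": 1},
    {"x": 5, "y": -20, "z": -95, "rx": 0, "ry": 0, "rz": 0, "fingers": 1},
    {"x": 16, "y": -60, "z": -95, "rx": 0, "ry": 0, "rz": -0.02, "fingers": 1},
    {"x": 28, "y": -105, "z": -95, "rx": 0, "ry": 0, "rz": -0.04, "fingers": 1},
    {"x": 40, "y": -150, "z": -95, "rx": 0, "ry": 0, "rz": -0.054, "fingers": 1},
    {"x": 50, "y": -190, "z": -95, "rx": 0, "ry": 0, "rz": -0.054, "fingers": 1},
    {"x": 58, "y": -220, "z": -90, "rx": 0, "ry": 0, "rz": -0.054, "fingers": 1},
    {"x": 61, "y": -230, "z": -80, "rx": 0, "ry": 0, "rz": -0.054, "fingers": 1},
    {"x": 61, "y": -230, "z": -80, "rx": 0, "ry": 0, "rz": -0.054, "fingers": 1},
    {"x": 61, "y": -230, "z": -80, "rx": 0, "ry": 0, "rz": -0.054, "fingers": 1},
  ],
)

```text
time_s: 5.08
tool_pos: [0.5632, -0.1004, 0.1424]
tool_rot: [179.9, 0.0, -5.2]
force: [0.5, -0.4, -2.2]
grip_width: 0.03
grasp_force: 30.0
```

```bash
python3 - <<'E'
from cell import sensors, vision
import cv2,numpy as np,pickle
d={}
for n in("wrist","scene","top"): d[n]=vision.read_camera(n)
o=sensors.get_obs();d["o"]=o; pickle.dump(d,open("c2.pkl","wb"))
w=d["wrist"]["image"][:300,:,::-1];s=d["scene"]["image"][140:280,240:400,::-1]
cv2.imwrite("pics/w3.png",np.vstack([w,cv2.resize(s,(343,300),interpolation=2).copy()[:, :343] if 0 else np.hstack([cv2.resize(s,(343,300),interpolation=2),cv2.resize(d["top"]["image"][190:290,280:400,::-1],(297,300),interpolation=2)])]))
print(o["tool_pos"],o["tool_rot"],o["force"],o["time_s"],o["grip_width"])
E
```

```text
[ 0.56359698 -0.09982899  0.14279698] [ 1.79958828e+02 -1.39856040e-02 -5.18683272e+00] [ 0.67842044 -0.04487428 -2.28706787] 5.225 0.029697603147944934
```

View pics/w3.png

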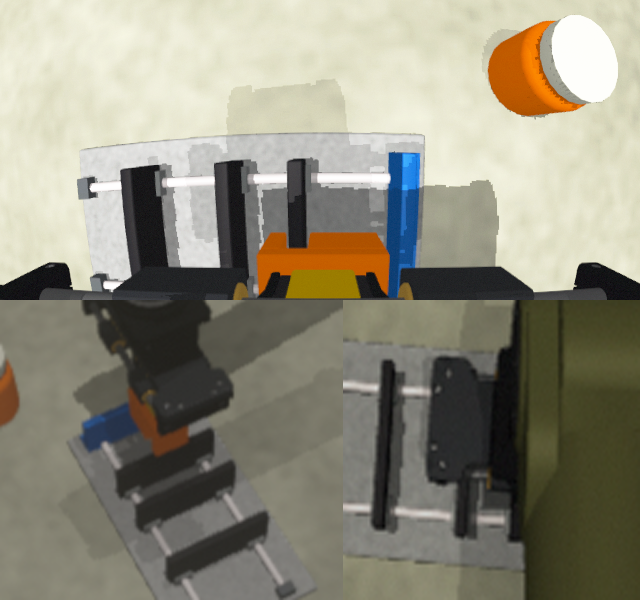

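Wrist view: the slot notch is at columns 287 to 310, row 240, over guide 1's top at columns 288 to 307. The plate is at 405 and guides 2 and 3 at 230 and 140. Casting rays for precise offsets.

```bash
cat >> h.py <<'E'
def wcast(c,uv,z):
    uv=np.atleast_2d(np.asarray(uv,float)); a=np.c_[(uv[:,0]-c["cx"]),(uv[:,1]-c["cy"])]/c["fx"]
    r=np.linalg.norm(a,axis=1)[:,None]; d=np.c_[a/r*np.sin(r),np.cos(r)]
    R=np.array(c["R"]);o=-R.T@np.array(c["t"]);d=d@R
    return (o+d*((z-o[2])/d[:,2])[:,None])*1000
def spans(m,n=5):
    x=np.flatnonzero(np.diff(np.r_[0,m.astype(int),0])); return [(a-.5,b-.5) for a,b in x.reshape(-1,2) if b-a>=n]
def wmeas(c,o,rows,yaw=-5,zu=None):
    """positions along rack y (mm, rel. to TCP) of dark / blue spans at z=60 and orange at underside"""
    im=c["image"];H=cv2.cvtColor(im,cv2.COLOR_RGB2HSV);h,s,v=[H[...,i].astype(int) for i in range(3)]
    th=np.radians(yaw);ey=np.array([-np.sin(th),np.cos(th)]);T=np.array(o["tool_pos"])*1000
    if zu is None: zu=T[2]-62.4
    for nm,m,z in(("black",(v<65)&(s<110),60),("blue",(h>100)&(h<125)&(s>150),60),("orange",(h<20)&(s>170),zu)):
        for r in rows:
            out=[(round(a),round(b),*[round(float((wcast(c,[u,r],z/1000)[0,:2]-T[:2])@ey),1) for u in(a,b)]) for a,b in spans(m[r])]
            if out: print(nm,r,out)
E
python3 - <<'E'
import pickle
from h import *
d=pickle.load(open("c2.pkl","rb"))
wmeas(d["wrist"],d["o"],[170,185,200,215,225,230,234,236,238,240,242,244,246,250])
E
```

```text
black 170 [(120, 158, 140.3, 109.6), (226, 240, 61.7, 51.7), (300, 304, 13.6, 10.4)]
black 185 [(122, 128, 140.3, 134.4), (130, 154, 133.5, 113.4), (226, 242, 61.4, 51.3)]
black 200 [(122, 130, 140.5, 134.5), (130, 160, 133.7, 109.5), (216, 222, 69.4, 65.2), (226, 244, 61.8, 49.7), (294, 306, 17.7, 10.0)]
black 215 [(124, 130, 139.9, 135.7), (130, 162, 134.8, 108.9), (216, 222, 69.3, 65.8), (228, 244, 61.6, 50.1), (288, 306, 21.7, 10.1)]
black 225 [(124, 132, 140.8, 134.8), (134, 164, 133.1, 108.8), (228, 246, 62.0, 49.7), (288, 306, 21.9, 10.2)]
black 230 [(126, 164, 140.5, 109.2), (218, 226, 69.2, 62.9), (228, 246, 62.2, 49.9), (288, 306, 21.3, 10.2)]
black 234 [(126, 134, 140.9, 134.0), (134, 164, 133.1, 109.5), (218, 224, 69.4, 64.5), (228, 246, 61.7, 50.0), (288, 306, 22.0, 10.2)]
black 236 [(126, 132, 140.2, 135.0), (134, 164, 134.2, 108.8), (218, 226, 68.8, 63.9), (226, 246, 63.2, 50.1), (288, 306, 21.4, 10.3)]
black 238 [(126, 164, 140.4, 109.0), (218, 246, 68.9, 50.2), (288, 306, 21.4, 10.3)]
black 240 [(126, 132, 140.6, 136.3), (134, 164, 134.6, 109.1), (218, 246, 69.0, 50.
[... 602 characters left out ...]
 [(386, 416, -43.0, -63.5)]
blue 238 [(386, 416, -43.0, -63.6)]
blue 240 [(386, 416, -43.1, -63.0)]
blue 242 [(386, 416, -43.2, -63.0)]
blue 244 [(386, 416, -43.2, -63.1)]
blue 246 [(386, 416, -43.3, -63.2)]
blue 250 [(388, 416, -44.1, -63.4)]
orange 234 [(270, 286, 30.9, 21.3), (310, 376, 6.9, -33.2)]
orange 236 [(268, 286, 31.6, 21.3), (310, 378, 6.9, -33.8)]
orange 238 [(266, 286, 32.8, 21.3), (308, 378, 7.5, -34.5)]
orange 240 [(266, 286, 33.5, 21.4), (308, 380, 7.5, -35.1)]
orange 242 [(264, 286, 34.2, 21.4), (308, 382, 7.6, -36.4)]
orange 244 [(264, 286, 34.8, 21.4), (308, 382, 7.6, -37.1)]
orange 246 [(262, 286, 35.5, 21.5), (308, 384, 8.2, -37.7)]
orange 250 [(260, 386, 37.5, -39.7)]
```

Relative to the TCP, the slot centre is at 14.1 mm and guide 1 at 16.6 mm. The 14.4 mm slot, the 40 mm block and the guide spacings of 48 and 71 mm all agree with the given sizes and the top view. I'll shift 2.5 mm outward and lower carefully.

drive_tool(
  moves=[
    {"x": 0, "y": -2.5, "z": 0, "rx": 0, "ry": 0, "rz": 0, "fingers": 1},
    {"x": 0, "y": -2.5, "z": 10, "rx": 0, "ry": 0, "rz": 0, "fingers": 1},
    {"x": 0, "y": -2.5, "z": 17, "rx": 0, "ry": 0, "rz": 0, "fingers": 1},
    {"x": 0, "y": -2.5, "z": 22, "rx": 0, "ry": 0, "rz": 0, "fingers": 1},
    {"x": 0, "y": -2.5, "z": 26, "rx": 0, "ry": 0, "rz": 0, "fingers": 1},
    {"x": 0, "y": -2.5, "z": 26, "rx": 0, "ry": 0, "rz": 0, "fingers": 1},
  ],
)

```text
time_s: 5.98
tool_pos: [0.5638, -0.0957, 0.1161]
tool_rot: [-180.0, 0.0, -5.1]
force: [0.1, -0.2, -2.5]
grip_width: 0.0296
grasp_force: 30.0
```

drive_tool(
  moves=[
    {"x": 0, "y": 1, "z": 6, "rx": 0, "ry": 0, "rz": 0, "fingers": 1},
    {"x": 0, "y": 1, "z": 13, "rx": 0, "ry": 0, "rz": 0, "fingers": 1},
    {"x": 0, "y": 1, "z": 20, "rx": 0, "ry": 0, "rz": 0, "fingers": 1},
    {"x": 0, "y": 1, "z": 25, "rx": 0, "ry": 0, "rz": 0, "fingers": 1},
    {"x": 0, "y": 1, "z": 27, "rx": 0, "ry": 0, "rz": 0, "fingers": 1},
    {"x": 0, "y": 1, "z": 27, "rx": 0, "ry": 0, "rz": 0, "fingers": 1},
  ],
)

```text
time_s: 6.72
tool_pos: [0.5639, -0.0967, 0.0894]
tool_rot: [180.0, 0.0, -5.1]
force: [-0.2, 0.3, -1.9]
grip_width: 0.0297
grasp_force: 30.0
```

drive_tool(
  moves=[
    {"x": 0, "y": 1, "z": 0, "rx": 0, "ry": 0, "rz": 0, "fingers": 1},
    {"x": 0, "y": 2.5, "z": 0, "rx": 0, "ry": 0, "rz": 0, "fingers": 1},
    {"x": 0, "y": 4, "z": 0, "rx": 0, "ry": 0, "rz": 0, "fingers": 1},
    {"x": 0, "y": 6, "z": 0, "rx": 0, "ry": 0, "rz": 0, "fingers": 1},
    {"x": 0, "y": 8, "z": 0, "rx": 0, "ry": 0, "rz": 0, "fingers": 1},
    {"x": 0, "y": 10, "z": 0, "rx": 0, "ry": 0, "rz": 0, "fingers": 1},
    {"x": 0, "y": 12, "z": 0, "rx": 0, "ry": 0, "rz": 0, "fingers": 1},
    {"x": 0, "y": 14, "z": 0, "rx": 0, "ry": 0, "rz": 0, "fingers": 1},
    {"x": 0, "y": 16, "z": 0, "rx": 0, "ry": 0, "rz": 0, "fingers": 1},
    {"x": 0, "y": 17, "z": 0, "rx": 0, "ry": 0, "rz": 0, "fingers": 1},
  ],
)

```text
time_s: 7.98
tool_pos: [0.5629, -0.1107, 0.0897]
tool_rot: [-179.8, -0.0, -5.0]
force: [0.4, 6.0, -1.1]
grip_width: 0.0297
grasp_force: 30.0
```

drive_tool(
  moves=[
    {"x": 0, "y": 1, "z": 0, "rx": 0, "ry": 0, "rz": 0, "fingers": 1},
    {"x": 0, "y": 2, "z": 0, "rx": 0, "ry": 0, "rz": 0, "fingers": 1},
    {"x": 0, "y": 3, "z": 0, "rx": 0, "ry": 0, "rz": 0, "fingers": 1},
    {"x": 0, "y": 4, "z": 0, "rx": 0, "ry": 0, "rz": 0, "fingers": 1},
    {"x": 0, "y": 4, "z": 0, "rx": 0, "ry": 0, "rz": 0, "fingers": 1},
  ],
)

```text
time_s: 8.6
tool_pos: [0.5626, -0.1147, 0.0897]
tool_rot: [-179.8, -0.0, -5.0]
force: [1.1, 6.8, -1.7]
grip_width: 0.0297
grasp_force: 30.0
```

drive_tool(
  moves=[
    {"x": 0, "y": 0.7, "z": 0, "rx": 0, "ry": 0, "rz": 0, "fingers": 1},
    {"x": 0, "y": 1.5, "z": 0, "rx": 0, "ry": 0, "rz": 0, "fingers": 1},
    {"x": 0, "y": 1.5, "z": 0, "rx": 0, "ry": 0, "rz": 0, "fingers": 1},
  ],
)

```text
time_s: 8.98
tool_pos: [0.5625, -0.1162, 0.0897]
tool_rot: [-179.8, -0.0, -5.0]
force: [0.5, 5.5, -2.4]
grip_width: 0.03
grasp_force: 30.0
```

drive_tool(
  moves=[
    {"x": 0, "y": 0.7, "z": 0, "rx": 0, "ry": 0, "rz": 0, "fingers": 1},
    {"x": 0, "y": 1.5, "z": 0, "rx": 0, "ry": 0, "rz": 0, "fingers": 1},
    {"x": 0, "y": 1.5, "z": 0, "rx": 0, "ry": 0, "rz": 0, "fingers": 1},
  ],
)

```text
time_s: 9.35
tool_pos: [0.5623, -0.1177, 0.0897]
tool_rot: [-179.8, -0.0, -5.0]
force: [0.8, 5.6, -2.1]
grip_width: 0.0297
grasp_force: 30.0
```

drive_tool(
  moves=[
    {"x": 0, "y": 0.5, "z": 0, "rx": 0, "ry": 0, "rz": 0, "fingers": 1},
    {"x": 0, "y": 1, "z": 0, "rx": 0, "ry": 0, "rz": 0, "fingers": 1},
    {"x": 0, "y": 1, "z": 0, "rx": 0, "ry": 0, "rz": 0, "fingers": 1},
  ],
)

```text
time_s: 9.72
tool_pos: [0.5622, -0.1186, 0.0897]
tool_rot: [-179.8, -0.0, -5.0]
force: [-0.0, 6.0, -1.9]
grip_width: 0.0297
grasp_force: 30.0
```

drive_tool(
  moves=[
    {"x": 0, "y": 0.5, "z": 0, "rx": 0, "ry": 0, "rz": 0, "fingers": 1},
    {"x": 0, "y": 1, "z": 0, "rx": 0, "ry": 0, "rz": 0, "fingers": 1},
    {"x": 0, "y": 1, "z": 0, "rx": 0, "ry": 0, "rz": 0, "fingers": 1},
  ],
)

```text
time_s: 10.1
tool_pos: [0.5622, -0.1196, 0.0897]
tool_rot: [-179.8, -0.0, -5.0]
force: [0.5, 6.3, -1.6]
grip_width: 0.0298
grasp_force: 30.0
```

drive_tool(
  moves=[
    {"x": 0, "y": 0.5, "z": 0, "rx": 0, "ry": 0, "rz": 0, "fingers": 1},
    {"x": 0, "y": 1, "z": 0, "rx": 0, "ry": 0, "rz": 0, "fingers": 1},
    {"x": 0, "y": 1, "z": 0, "rx": 0, "ry": 0, "rz": 0, "fingers": 1},
  ],
)

```text
time_s: 10.48
tool_pos: [0.5622, -0.1196, 0.0897]
tool_rot: [-179.7, -0.0, -4.9]
force: [0.1, 6.8, -2.7]
grip_width: 0.0298
grasp_force: 30.0
```

drive_tool(
  moves=[
    {"x": 0, "y": 0.5, "z": 0, "rx": 0, "ry": 0, "rz": 0, "fingers": 1},
    {"x": 0, "y": 1, "z": 0, "rx": 0, "ry": 0, "rz": 0, "fingers": 1},
    {"x": 0, "y": 1, "z": 0, "rx": 0, "ry": 0, "rz": 0, "fingers": 1},
  ],
)

```text
time_s: 10.85
tool_pos: [0.5622, -0.1197, 0.0896]
tool_rot: [-179.7, -0.0, -4.9]
force: [0.7, 9.0, -1.5]
grip_width: 0.0296
grasp_force: 30.0
```

Contact was felt at 23 mm of travel, as predicted, and the force is rising with the position steady. Adding a light press, holding, then backing off to the middle of the slot.

drive_tool(
  moves=[
    {"x": 0, "y": 0.5, "z": 0, "rx": 0, "ry": 0, "rz": 0, "fingers": 1},
    {"x": 0, "y": 1, "z": 0, "rx": 0, "ry": 0, "rz": 0, "fingers": 1},
    {"x": 0, "y": 1, "z": 0, "rx": 0, "ry": 0, "rz": 0, "fingers": 1},
    {"x": 0, "y": 1, "z": 0, "rx": 0, "ry": 0, "rz": 0, "fingers": 1},
    {"x": 0, "y": 1, "z": 0, "rx": 0, "ry": 0, "rz": 0, "fingers": 1},
    {"x": 0, "y": 1, "z": 0, "rx": 0, "ry": 0, "rz": 0, "fingers": 1},
    {"x": 0, "y": 1, "z": 0, "rx": 0, "ry": 0, "rz": 0, "fingers": 1},
  ],
)

```text
time_s: 11.72
tool_pos: [0.5622, -0.1198, 0.0896]
tool_rot: [-179.6, -0.0, -4.9]
force: [1.5, 10.4, -1.7]
grip_width: 0.03
grasp_force: 30.0
```

drive_tool(
  moves=[
    {"x": 0, "y": -2, "z": 0, "rx": 0, "ry": 0, "rz": 0, "fingers": 1},
    {"x": 0, "y": -4, "z": 0, "rx": 0, "ry": 0, "rz": 0, "fingers": 1},
    {"x": 0, "y": -6, "z": 0, "rx": 0, "ry": 0, "rz": 0, "fingers": 1},
    {"x": 0, "y": -7, "z": 0, "rx": 0, "ry": 0, "rz": 0, "fingers": 1},
    {"x": 0, "y": -7, "z": 0, "rx": 0, "ry": 0, "rz": 0, "fingers": 1},
    {"x": 0, "y": -7, "z": 0, "rx": 0, "ry": 0, "rz": 0, "fingers": 1},
  ],
)

```text
time_s: 12.48
tool_pos: [0.562, -0.1193, 0.0896]
tool_rot: [180.0, -0.0, -5.1]
force: [0.4, 0.9, -2.2]
grip_width: 0.0297
grasp_force: 30.0
```

drive_tool(
  moves=[
    {"x": 0, "y": -1.5, "z": 0, "rx": 0, "ry": 0, "rz": 0, "fingers": 1},
    {"x": 0, "y": -1.5, "z": 0, "rx": 0, "ry": 0, "rz": 0, "fingers": 1},
    {"x": 0, "y": -1.5, "z": -1, "rx": 0, "ry": 0, "rz": 0, "fingers": 1},
  ],
)

```text
time_s: 12.85
tool_pos: [0.5618, -0.1175, 0.0903]
tool_rot: [180.0, 0.0, -5.1]
force: [0.5, -0.8, -2.2]
grip_width: 0.0303
grasp_force: 30.0
```

drive_tool(
  moves=[
    {"x": 0, "y": 0, "z": -8, "rx": 0, "ry": 0, "rz": 0, "fingers": 1},
    {"x": 0, "y": 0, "z": -20, "rx": 0, "ry": 0, "rz": 0, "fingers": 1},
    {"x": 0, "y": 0, "z": -35, "rx": 0, "ry": 0, "rz": 0, "fingers": 1},
    {"x": 0, "y": 0, "z": -50, "rx": 0, "ry": 0, "rz": 0, "fingers": 1},
    {"x": 0, "y": -5, "z": -53, "rx": 0, "ry": 0, "rz": 0, "fingers": 1},
    {"x": 0, "y": -25, "z": -53, "rx": 0, "ry": 0, "rz": 0, "fingers": 1},
    {"x": 0, "y": -50, "z": -53, "rx": 0, "ry": 0, "rz": 0, "fingers": 1},
    {"x": 0, "y": -65, "z": -53, "rx": 0, "ry": 0, "rz": 0, "fingers": 1},
    {"x": 0, "y": -68, "z": -53, "rx": 0, "ry": 0, "rz": 0, "fingers": 1},
    {"x": 0, "y": -68, "z": -53, "rx": 0, "ry": 0, "rz": 0, "fingers": 1},
    {"x": 0, "y": -68, "z": -53, "rx": 0, "ry": 0, "rz": 0, "fingers": 1},
    {"x": 0, "y": -68, "z": -53, "rx": 0, "ry": 0, "rz": 0, "fingers": 1},
  ],
)

```text
time_s: 14.35
tool_pos: [0.5681, -0.0503, 0.1435]
tool_rot: [180.0, 0.0, -5.1]
force: [1.0, -0.4, -1.7]
grip_width: 0.0302
grasp_force: 30.0
```

```bash
python3 - <<'E'
from cell import sensors, vision
import cv2,pickle
from h import *
c=vision.read_camera("wrist");o=sensors.get_obs();pickle.dump((c,o),open("c3.pkl","wb"))
cv2.imwrite("pics/w4.png",c["image"][:300,:,::-1])
print(o["tool_pos"],o["tool_rot"],o["time_s"]);wmeas(c,o,[205,225,235,239])
E
```

```text
[ 0.56807051 -0.0501519   0.14349661] [ 1.79983044e+02  3.01252983e-03 -5.12223967e+00] 14.4
black 205 [(188, 194, 90.4, 86.0), (198, 218, 83.1, 68.3), (290, 308, 20.2, 8.6), (384, 410, -40.1, -57.5)]
black 225 [(188, 220, 90.7, 68.3), (290, 308, 20.4, 8.7), (382, 408, -39.8, -57.4)]
black 235 [(190, 196, 90.6, 86.1), (196, 220, 85.4, 68.1), (292, 308, 19.9, 8.8), (382, 408, -40.0, -57.1)]
black 239 [(190, 220, 90.8, 68.3), (292, 308, 20.0, 9.4), (382, 408, -40.1, -57.2)]
blue 205 [(448, 484, -84.0, -111.0)]
blue 225 [(446, 482, -84.2, -110.6)]
blue 235 [(446, 480, -84.0, -110.6)]
blue 239 [(446, 480, -84.2, -110.9)]
orange 235 [(268, 286, 32.0, 21.7), (310, 378, 7.3, -33.5)]
orange 239 [(266, 286, 33.3, 21.8), (308, 380, 8.6, -34.8)]
```

View pics/w4.png

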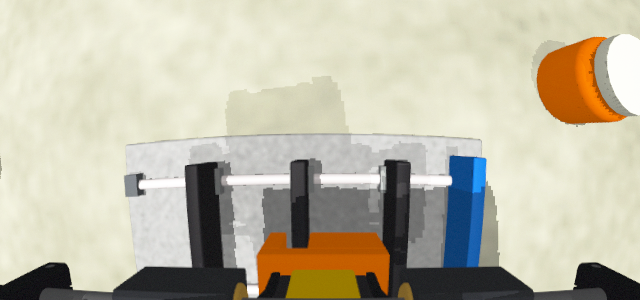

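Guide 2, at columns 290 to 308, sits in the slot notch at 286 to 310, offset 0.7 mm. Guide 1, at 395, is now 53.5 mm from the plate, which matches 54 within measuring error. Lowering over guide 2.

drive_tool(
  moves=[
    {"x": 0, "y": -0.5, "z": 10, "rx": 0, "ry": 0, "rz": 0, "fingers": 1},
    {"x": 0, "y": -0.5, "z": 18, "rx": 0, "ry": 0, "rz": 0, "fingers": 1},
    {"x": 0, "y": -0.5, "z": 23, "rx": 0, "ry": 0, "rz": 0, "fingers": 1},
    {"x": 0, "y": -0.5, "z": 26, "rx": 0, "ry": 0, "rz": 0, "fingers": 1},
    {"x": 0, "y": -0.5, "z": 26, "rx": 0, "ry": 0, "rz": 0, "fingers": 1},
  ],
)

```text
time_s: 15.02
tool_pos: [0.5681, -0.0489, 0.1173]
tool_rot: [180.0, 0.0, -5.0]
force: [-0.6, -1.4, -2.1]
grip_width: 0.0297
grasp_force: 30.0
```

drive_tool(
  moves=[
    {"x": 0, "y": 0, "z": 7, "rx": 0, "ry": 0, "rz": 0, "fingers": 1},
    {"x": 0, "y": 0, "z": 14, "rx": 0, "ry": 0, "rz": 0, "fingers": 1},
    {"x": 0, "y": 0, "z": 21, "rx": 0, "ry": 0, "rz": 0, "fingers": 1},
    {"x": 0, "y": 0, "z": 26, "rx": 0, "ry": 0, "rz": 0, "fingers": 1},
    {"x": 0, "y": 0, "z": 28, "rx": 0, "ry": 0, "rz": 0, "fingers": 1},
    {"x": 0, "y": 0, "z": 28, "rx": 0, "ry": 0, "rz": 0, "fingers": 1},
  ],
)

```text
time_s: 15.78
tool_pos: [0.5682, -0.0489, 0.0895]
tool_rot: [180.0, 0.0, -5.1]
force: [-1.2, 0.5, -2.0]
grip_width: 0.0298
grasp_force: 30.0
```

drive_tool(
  moves=[
    {"x": 0, "y": 1, "z": 0, "rx": 0, "ry": 0, "rz": 0, "fingers": 1},
    {"x": 0, "y": 2.5, "z": 0, "rx": 0, "ry": 0, "rz": 0, "fingers": 1},
    {"x": 0, "y": 4, "z": 0, "rx": 0, "ry": 0, "rz": 0, "fingers": 1},
    {"x": 0, "y": 6, "z": 0, "rx": 0, "ry": 0, "rz": 0, "fingers": 1},
    {"x": 0, "y": 8, "z": 0, "rx": 0, "ry": 0, "rz": 0, "fingers": 1},
    {"x": 0, "y": 10, "z": 0, "rx": 0, "ry": 0, "rz": 0, "fingers": 1},
    {"x": 0, "y": 12, "z": 0, "rx": 0, "ry": 0, "rz": 0, "fingers": 1},
    {"x": 0, "y": 13.5, "z": 0, "rx": 0, "ry": 0, "rz": 0, "fingers": 1},
    {"x": 0, "y": 14.5, "z": 0, "rx": 0, "ry": 0, "rz": 0, "fingers": 1},
    {"x": 0, "y": 15, "z": 0, "rx": 0, "ry": 0, "rz": 0, "fingers": 1},
    {"x": 0, "y": 15, "z": 0, "rx": 0, "ry": 0, "rz": 0, "fingers": 1},
  ],
)

```text
time_s: 17.15
tool_pos: [0.5673, -0.061, 0.0897]
tool_rot: [-179.8, -0.0, -5.0]
force: [0.1, 5.7, -1.9]
grip_width: 0.03
grasp_force: 30.0
```

drive_tool(
  moves=[
    {"x": 0, "y": 0.5, "z": 0, "rx": 0, "ry": 0, "rz": 0, "fingers": 1},
    {"x": 0, "y": 1, "z": 0, "rx": 0, "ry": 0, "rz": 0, "fingers": 1},
    {"x": 0, "y": 1.5, "z": 0, "rx": 0, "ry": 0, "rz": 0, "fingers": 1},
    {"x": 0, "y": 1.5, "z": 0, "rx": 0, "ry": 0, "rz": 0, "fingers": 1},
  ],
)

```text
time_s: 17.65
tool_pos: [0.5672, -0.0624, 0.0897]
tool_rot: [-179.8, -0.0, -5.0]
force: [1.1, 5.0, -2.6]
grip_width: 0.0301
grasp_force: 30.0
```

drive_tool(
  moves=[
    {"x": 0, "y": 0.5, "z": 0, "rx": 0, "ry": 0, "rz": 0, "fingers": 1},
    {"x": 0, "y": 1, "z": 0, "rx": 0, "ry": 0, "rz": 0, "fingers": 1},
    {"x": 0, "y": 1, "z": 0, "rx": 0, "ry": 0, "rz": 0, "fingers": 1},
  ],
)

```text
time_s: 18.02
tool_pos: [0.5671, -0.0634, 0.0897]
tool_rot: [-179.8, -0.0, -5.0]
force: [0.8, 5.7, -2.3]
grip_width: 0.0302
grasp_force: 30.0
```

drive_tool(
  moves=[
    {"x": 0, "y": 0.5, "z": 0, "rx": 0, "ry": 0, "rz": 0, "fingers": 1},
    {"x": 0, "y": 1, "z": 0, "rx": 0, "ry": 0, "rz": 0, "fingers": 1},
    {"x": 0, "y": 1, "z": 0, "rx": 0, "ry": 0, "rz": 0, "fingers": 1},
  ],
)

```text
time_s: 18.4
tool_pos: [0.567, -0.0644, 0.0897]
tool_rot: [-179.8, -0.0, -5.0]
force: [0.8, 4.7, -2.3]
grip_width: 0.0299
grasp_force: 30.0
```

drive_tool(
  moves=[
    {"x": 0, "y": 0.5, "z": 0, "rx": 0, "ry": 0, "rz": 0, "fingers": 1},
    {"x": 0, "y": 0.7, "z": 0, "rx": 0, "ry": 0, "rz": 0, "fingers": 1},
    {"x": 0, "y": 0.7, "z": 0, "rx": 0, "ry": 0, "rz": 0, "fingers": 1},
  ],
)

```text
time_s: 18.77
tool_pos: [0.567, -0.0651, 0.0897]
tool_rot: [-179.8, -0.0, -5.0]
force: [1.5, 5.9, -2.6]
grip_width: 0.0299
grasp_force: 30.0
```

drive_tool(
  moves=[
    {"x": 0, "y": 0.5, "z": 0, "rx": 0, "ry": 0, "rz": 0, "fingers": 1},
    {"x": 0, "y": 0.7, "z": 0, "rx": 0, "ry": 0, "rz": 0, "fingers": 1},
    {"x": 0, "y": 0.7, "z": 0, "rx": 0, "ry": 0, "rz": 0, "fingers": 1},
  ],
)

```text
time_s: 19.15
tool_pos: [0.5669, -0.0658, 0.0897]
tool_rot: [-179.8, -0.0, -5.0]
force: [1.2, 5.4, -1.9]
grip_width: 0.0298
grasp_force: 30.0
```

drive_tool(
  moves=[
    {"x": 0, "y": 0.5, "z": 0, "rx": 0, "ry": 0, "rz": 0, "fingers": 1},
    {"x": 0, "y": 0.5, "z": 0, "rx": 0, "ry": 0, "rz": 0, "fingers": 1},
  ],
)

```text
time_s: 19.4
tool_pos: [0.5669, -0.0658, 0.0897]
tool_rot: [-179.8, -0.0, -4.9]
force: [1.8, 6.6, -3.0]
grip_width: 0.0298
grasp_force: 30.0
```

drive_tool(
  moves=[
    {"x": 0, "y": 0.5, "z": 0, "rx": 0, "ry": 0, "rz": 0, "fingers": 1},
    {"x": 0, "y": 0.5, "z": 0, "rx": 0, "ry": 0, "rz": 0, "fingers": 1},
  ],
)

```text
time_s: 19.65
tool_pos: [0.5669, -0.0658, 0.0897]
tool_rot: [-179.7, -0.0, -4.9]
force: [0.6, 7.4, -2.5]
grip_width: 0.0295
grasp_force: 30.0
```

Contact came at y = -65.8, exactly as expected. Adding a slight press, holding below guide 1's own drag, then backing off.

drive_tool(
  moves=[
    {"x": 0, "y": 0.4, "z": 0, "rx": 0, "ry": 0, "rz": 0, "fingers": 1},
    {"x": 0, "y": 0.8, "z": 0, "rx": 0, "ry": 0, "rz": 0, "fingers": 1},
    {"x": 0, "y": 0.8, "z": 0, "rx": 0, "ry": 0, "rz": 0, "fingers": 1},
    {"x": 0, "y": 0.8, "z": 0, "rx": 0, "ry": 0, "rz": 0, "fingers": 1},
    {"x": 0, "y": 0.8, "z": 0, "rx": 0, "ry": 0, "rz": 0, "fingers": 1},
    {"x": 0, "y": 0.8, "z": 0, "rx": 0, "ry": 0, "rz": 0, "fingers": 1},
    {"x": 0, "y": 0.8, "z": 0, "rx": 0, "ry": 0, "rz": 0, "fingers": 1},
  ],
)

```text
time_s: 20.52
tool_pos: [0.5669, -0.0658, 0.0897]
tool_rot: [-179.7, -0.0, -4.9]
force: [1.7, 8.5, -2.8]
grip_width: 0.0299
grasp_force: 30.0
```

drive_tool(
  moves=[
    {"x": 0, "y": -2, "z": 0, "rx": 0, "ry": 0, "rz": 0, "fingers": 1},
    {"x": 0, "y": -4, "z": 0, "rx": 0, "ry": 0, "rz": 0, "fingers": 1},
    {"x": 0, "y": -5.5, "z": 0, "rx": 0, "ry": 0, "rz": 0, "fingers": 1},
    {"x": 0, "y": -6.5, "z": 0, "rx": 0, "ry": 0, "rz": 0, "fingers": 1},
    {"x": 0, "y": -6.5, "z": 0, "rx": 0, "ry": 0, "rz": 0, "fingers": 1},
    {"x": 0, "y": -6.5, "z": 0, "rx": 0, "ry": 0, "rz": 0, "fingers": 1},
  ],
)

```text
time_s: 21.28
tool_pos: [0.5666, -0.0648, 0.0894]
tool_rot: [180.0, 0.0, -5.1]
force: [0.3, -0.1, -2.9]
grip_width: 0.0299
grasp_force: 30.0
```

drive_tool(
  moves=[
    {"x": 0, "y": -0.8, "z": 0, "rx": 0, "ry": 0, "rz": 0, "fingers": 1},
    {"x": 0, "y": -0.8, "z": 0, "rx": 0, "ry": 0, "rz": 0, "fingers": 1},
    {"x": 0, "y": -0.8, "z": -3, "rx": 0, "ry": 0, "rz": 0, "fingers": 1},
  ],
)

```text
time_s: 21.65
tool_pos: [0.5666, -0.0633, 0.0924]
tool_rot: [180.0, 0.0, -5.0]
force: [-0.1, -0.0, -1.9]
grip_width: 0.0298
grasp_force: 30.0
```

drive_tool(
  moves=[
    {"x": 0, "y": 0, "z": -8, "rx": 0, "ry": 0, "rz": 0, "fingers": 1},
    {"x": 0, "y": 0, "z": -20, "rx": 0, "ry": 0, "rz": 0, "fingers": 1},
    {"x": 0, "y": 0, "z": -35, "rx": 0, "ry": 0, "rz": 0, "fingers": 1},
    {"x": 0, "y": 0, "z": -48, "rx": 0, "ry": 0, "rz": 0, "fingers": 1},
    {"x": 0, "y": -5, "z": -51, "rx": 0, "ry": 0, "rz": 0, "fingers": 1},
    {"x": 0, "y": -25, "z": -51, "rx": 0, "ry": 0, "rz": 0, "fingers": 1},
    {"x": 0, "y": -55, "z": -51, "rx": 0, "ry": 0, "rz": 0, "fingers": 1},
    {"x": 0, "y": -80, "z": -51, "rx": 0, "ry": 0, "rz": 0, "fingers": 1},
    {"x": 0, "y": -85, "z": -51, "rx": 0, "ry": 0, "rz": 0, "fingers": 1},
    {"x": 0, "y": -85, "z": -51, "rx": 0, "ry": 0, "rz": 0, "fingers": 1},
    {"x": 0, "y": -85, "z": -51, "rx": 0, "ry": 0, "rz": 0, "fingers": 1},
    {"x": 0, "y": -85, "z": -51, "rx": 0, "ry": 0, "rz": 0, "fingers": 1},
  ],
)

```text
time_s: 23.15
tool_pos: [0.5744, 0.02, 0.1434]
tool_rot: [180.0, 0.0, -5.2]
force: [0.1, -0.5, -2.5]
grip_width: 0.0302
grasp_force: 30.0
```

```bash
python3 - <<'E'
from cell import sensors, vision
import cv2,pickle
from h import *
c=vision.read_camera("wrist");o=sensors.get_obs();pickle.dump((c,o),open("c4.pkl","wb"))
print(o["tool_pos"],o["tool_rot"],o["time_s"]);wmeas(c,o,[205,225,235,239])
E
```

```text
[0.57437133 0.02034873 0.14345884] [ 1.79977677e+02  8.30324654e-03 -5.14400264e+00] 23.2
black 205 [(288, 306, 21.4, 9.8), (404, 432, -53.5, -73.5), (466, 504, -98.1, -127.0)]
black 225 [(290, 308, 21.0, 9.2), (402, 432, -53.4, -73.5), (466, 502, -98.4, -126.8)]
black 235 [(290, 308, 21.2, 9.3), (402, 430, -53.7, -73.3), (464, 500, -98.3, -126.8)]
black 239 [(290, 308, 21.2, 9.4), (402, 430, -53.8, -73.5), (464, 500, -98.5, -127.2)]
blue 205 [(522, 564, -142.2, -181.3)]
blue 225 [(520, 562, -142.1, -181.5)]
blue 235 [(518, 560, -142.2, -181.7)]
blue 239 [(518, 560, -141.7, -181.3)]
orange 235 [(268, 286, 31.9, 21.6), (310, 378, 7.2, -33.6)]
orange 239 [(266, 286, 33.2, 21.7), (308, 380, 7.9, -34.9)]
```

Guide 3 is at 16.2 mm and the slot at 14.4 mm. Guides 1 and 2 are measured 53.5 mm apart and guide 1 to the plate 54.3 mm, as they should be. Lowering over guide 3.

drive_tool(
  moves=[
    {"x": 0, "y": -1.2, "z": 10, "rx": 0, "ry": 0, "rz": 0, "fingers": 1},
    {"x": 0, "y": -1.2, "z": 18, "rx": 0, "ry": 0, "rz": 0, "fingers": 1},
    {"x": 0, "y": -1.2, "z": 23, "rx": 0, "ry": 0, "rz": 0, "fingers": 1},
    {"x": 0, "y": -1.2, "z": 26, "rx": 0, "ry": 0, "rz": 0, "fingers": 1},
    {"x": 0, "y": -1.2, "z": 26, "rx": 0, "ry": 0, "rz": 0, "fingers": 1},
  ],
)

```text
time_s: 23.82
tool_pos: [0.5744, 0.0226, 0.1173]
tool_rot: [180.0, 0.0, -5.1]
force: [-0.2, -0.2, -2.6]
grip_width: 0.0299
grasp_force: 30.0
```

drive_tool(
  moves=[
    {"x": 0, "y": 0, "z": 7, "rx": 0, "ry": 0, "rz": 0, "fingers": 1},
    {"x": 0, "y": 0, "z": 14, "rx": 0, "ry": 0, "rz": 0, "fingers": 1},
    {"x": 0, "y": 0, "z": 21, "rx": 0, "ry": 0, "rz": 0, "fingers": 1},
    {"x": 0, "y": 0, "z": 26, "rx": 0, "ry": 0, "rz": 0, "fingers": 1},
    {"x": 0, "y": 0, "z": 28, "rx": 0, "ry": 0, "rz": 0, "fingers": 1},
    {"x": 0, "y": 0, "z": 28, "rx": 0, "ry": 0, "rz": 0, "fingers": 1},
  ],
)

```text
time_s: 24.58
tool_pos: [0.5745, 0.0226, 0.0894]
tool_rot: [180.0, 0.0, -5.1]
force: [-0.5, -0.3, -2.4]
grip_width: 0.0297
grasp_force: 30.0
```

drive_tool(
  moves=[
    {"x": 0, "y": 1, "z": 0, "rx": 0, "ry": 0, "rz": 0, "fingers": 1},
    {"x": 0, "y": 2.5, "z": 0, "rx": 0, "ry": 0, "rz": 0, "fingers": 1},
    {"x": 0, "y": 4, "z": 0, "rx": 0, "ry": 0, "rz": 0, "fingers": 1},
    {"x": 0, "y": 6, "z": 0, "rx": 0, "ry": 0, "rz": 0, "fingers": 1},
    {"x": 0, "y": 8, "z": 0, "rx": 0, "ry": 0, "rz": 0, "fingers": 1},
    {"x": 0, "y": 10, "z": 0, "rx": 0, "ry": 0, "rz": 0, "fingers": 1},
    {"x": 0, "y": 12, "z": 0, "rx": 0, "ry": 0, "rz": 0, "fingers": 1},
    {"x": 0, "y": 14, "z": 0, "rx": 0, "ry": 0, "rz": 0, "fingers": 1},
    {"x": 0, "y": 16, "z": 0, "rx": 0, "ry": 0, "rz": 0, "fingers": 1},
    {"x": 0, "y": 18, "z": 0, "rx": 0, "ry": 0, "rz": 0, "fingers": 1},
    {"x": 0, "y": 20, "z": 0, "rx": 0, "ry": 0, "rz": 0, "fingers": 1},
    {"x": 0, "y": 22, "z": 0, "rx": 0, "ry": 0, "rz": 0, "fingers": 1},
    {"x": 0, "y": 24, "z": 0, "rx": 0, "ry": 0, "rz": 0, "fingers": 1},
    {"x": 0, "y": 26, "z": 0, "rx": 0, "ry": 0, "rz": 0, "fingers": 1},
    {"x": 0, "y": 28, "z": 0, "rx": 0, "ry": 0, "rz": 0, "fingers": 1},
    {"x": 0, "y": 30, "z": 0, "rx": 0, "ry": 0, "rz": 0, "fingers": 1},
    {"x": 0, "y": 31.5, "z": 0, "rx": 0, "ry": 0, "rz": 0, "fingers": 1},
    {"x": 0, "y": 32.5, "z": 0, "rx": 0, "ry": 0, "rz": 0, "fingers": 1},
    {"x": 0, "y": 33, "z": 0, "rx": 0, "ry": 0, "rz": 0, "fingers": 1},
    {"x": 0, "y": 33, "z": 0, "rx": 0, "ry": 0, "rz": 0, "fingers": 1},
  ],
)

```text
time_s: 27.08
tool_pos: [0.5721, -0.0074, 0.0897]
tool_rot: [-179.8, -0.1, -5.0]
force: [1.7, 4.9, -4.0]
grip_width: 0.0298
grasp_force: 30.0
```

drive_tool(
  moves=[
    {"x": 0, "y": 0.5, "z": 0, "rx": 0, "ry": 0, "rz": 0, "fingers": 1},
    {"x": 0, "y": 1, "z": 0, "rx": 0, "ry": 0, "rz": 0, "fingers": 1},
    {"x": 0, "y": 1.5, "z": 0, "rx": 0, "ry": 0, "rz": 0, "fingers": 1},
    {"x": 0, "y": 2, "z": 0, "rx": 0, "ry": 0, "rz": 0, "fingers": 1},
    {"x": 0, "y": 2, "z": 0, "rx": 0, "ry": 0, "rz": 0, "fingers": 1},
  ],
)

```text
time_s: 27.7
tool_pos: [0.5719, -0.0093, 0.0897]
tool_rot: [-179.8, -0.1, -5.0]
force: [1.2, 6.8, -4.3]
grip_width: 0.0297
grasp_force: 30.0
```

drive_tool(
  moves=[
    {"x": 0, "y": 0.5, "z": 0, "rx": 0, "ry": 0, "rz": 0, "fingers": 1},
    {"x": 0, "y": 1, "z": 0, "rx": 0, "ry": 0, "rz": 0, "fingers": 1},
    {"x": 0, "y": 1.5, "z": 0, "rx": 0, "ry": 0, "rz": 0, "fingers": 1},
    {"x": 0, "y": 1.5, "z": 0, "rx": 0, "ry": 0, "rz": 0, "fingers": 1},
  ],
)

```text
time_s: 28.2
tool_pos: [0.5718, -0.0108, 0.0897]
tool_rot: [-179.8, -0.1, -5.0]
force: [1.2, 6.2, -4.0]
grip_width: 0.0294
grasp_force: 30.0
```

drive_tool(
  moves=[
    {"x": 0, "y": 0.4, "z": 0, "rx": 0, "ry": 0, "rz": 0, "fingers": 1},
    {"x": 0, "y": 0.7, "z": 0, "rx": 0, "ry": 0, "rz": 0, "fingers": 1},
    {"x": 0, "y": 0.7, "z": 0, "rx": 0, "ry": 0, "rz": 0, "fingers": 1},
  ],
)

```text
time_s: 28.58
tool_pos: [0.5718, -0.0115, 0.0897]
tool_rot: [-179.8, -0.1, -5.0]
force: [2.0, 5.9, -3.7]
grip_width: 0.0295
grasp_force: 30.0
```

drive_tool(
  moves=[
    {"x": 0, "y": 0.5, "z": 0, "rx": 0, "ry": 0, "rz": 0, "fingers": 1},
    {"x": 0, "y": 0.5, "z": 0, "rx": 0, "ry": 0, "rz": 0, "fingers": 1},
  ],
)

```text
time_s: 28.82
tool_pos: [0.5717, -0.012, 0.0897]
tool_rot: [-179.8, -0.1, -5.0]
force: [1.3, 6.1, -3.5]
grip_width: 0.0297
grasp_force: 30.0
```

drive_tool(
  moves=[
    {"x": 0, "y": 0.5, "z": 0, "rx": 0, "ry": 0, "rz": 0, "fingers": 1},
    {"x": 0, "y": 0.5, "z": 0, "rx": 0, "ry": 0, "rz": 0, "fingers": 1},
  ],
)

```text
time_s: 29.08
tool_pos: [0.5717, -0.012, 0.0897]
tool_rot: [-179.8, -0.1, -4.9]
force: [0.8, 6.9, -3.8]
grip_width: 0.0298
grasp_force: 30.0
```

drive_tool(
  moves=[
    {"x": 0, "y": 0.5, "z": 0, "rx": 0, "ry": 0, "rz": 0, "fingers": 1},
    {"x": 0, "y": 0.9, "z": 0, "rx": 0, "ry": 0, "rz": 0, "fingers": 1},
    {"x": 0, "y": 1.3, "z": 0, "rx": 0, "ry": 0, "rz": 0, "fingers": 1},
    {"x": 0, "y": 1.3, "z": 0, "rx": 0, "ry": 0, "rz": 0, "fingers": 1},
    {"x": 0, "y": 1.3, "z": 0, "rx": 0, "ry": 0, "rz": 0, "fingers": 1},
    {"x": 0, "y": 1.3, "z": 0, "rx": 0, "ry": 0, "rz": 0, "fingers": 1},
    {"x": 0, "y": 1.3, "z": 0, "rx": 0, "ry": 0, "rz": 0, "fingers": 1},
    {"x": 0, "y": 1.3, "z": 0, "rx": 0, "ry": 0, "rz": 0, "fingers": 1},
  ],
)

```text
time_s: 30.08
tool_pos: [0.5717, -0.012, 0.0897]
tool_rot: [-179.7, -0.1, -4.9]
force: [1.9, 9.6, -4.8]
grip_width: 0.0297
grasp_force: 30.0
```

drive_tool(
  moves=[
    {"x": 0, "y": -2, "z": 0, "rx": 0, "ry": 0, "rz": 0, "fingers": 1},
    {"x": 0, "y": -4, "z": 0, "rx": 0, "ry": 0, "rz": 0, "fingers": 1},
    {"x": 0, "y": -5.5, "z": 0, "rx": 0, "ry": 0, "rz": 0, "fingers": 1},
    {"x": 0, "y": -6.5, "z": 0, "rx": 0, "ry": 0, "rz": 0, "fingers": 1},
    {"x": 0, "y": -6.5, "z": 0, "rx": 0, "ry": 0, "rz": 0, "fingers": 1},
    {"x": 0, "y": -6.5, "z": 0, "rx": 0, "ry": 0, "rz": 0, "fingers": 1},
  ],
)

```text
time_s: 30.82
tool_pos: [0.5713, -0.011, 0.0893]
tool_rot: [180.0, 0.0, -5.1]
force: [-0.5, 0.1, -2.3]
grip_width: 0.0296
grasp_force: 30.0
```

drive_tool(
  moves=[
    {"x": 0, "y": -0.7, "z": 0, "rx": 0, "ry": 0, "rz": 0, "fingers": 1},
    {"x": 0, "y": -0.7, "z": 0, "rx": 0, "ry": 0, "rz": 0, "fingers": 1},
    {"x": 0, "y": -0.7, "z": -3, "rx": 0, "ry": 0, "rz": 0, "fingers": 1},
  ],
)

```text
time_s: 31.2
tool_pos: [0.5714, -0.0096, 0.0924]
tool_rot: [180.0, 0.0, -5.1]
force: [-0.1, -0.1, -2.1]
grip_width: 0.0298
grasp_force: 30.0
```

drive_tool(
  moves=[
    {"x": 0, "y": 0, "z": -8, "rx": 0, "ry": 0, "rz": 0, "fingers": 1},
    {"x": 0, "y": 0, "z": -20, "rx": 0, "ry": 0, "rz": 0, "fingers": 1},
    {"x": 0, "y": 0, "z": -35, "rx": 0, "ry": 0, "rz": 0, "fingers": 1},
    {"x": 0, "y": 0, "z": -50, "rx": 0, "ry": 0, "rz": 0, "fingers": 1},
    {"x": 5, "y": 0, "z": -60, "rx": 0, "ry": 0, "rz": 0, "fingers": 1},
    {"x": 25, "y": 0, "z": -62, "rx": 0, "ry": 0, "rz": 0, "fingers": 1},
    {"x": 55, "y": 0, "z": -62, "rx": 0, "ry": 0, "rz": 0, "fingers": 1},
    {"x": 90, "y": 0, "z": -62, "rx": 0, "ry": 0, "rz": 0, "fingers": 1},
    {"x": 125, "y": 0, "z": -62, "rx": 0, "ry": 0, "rz": 0, "fingers": 1},
    {"x": 150, "y": 0, "z": -60, "rx": 0, "ry": 0, "rz": 0, "fingers": 1},
    {"x": 158, "y": 0, "z": -50, "rx": 0, "ry": 0, "rz": 0, "fingers": 1},
    {"x": 158, "y": 0, "z": -30, "rx": 0, "ry": 0, "rz": 0, "fingers": 1},
    {"x": 158, "y": 0, "z": -10, "rx": 0, "ry": 0, "rz": 0, "fingers": 1},
    {"x": 158, "y": 0, "z": 8, "rx": 0, "ry": 0, "rz": 0, "fingers": 1},
    {"x": 158, "y": 0, "z": 18, "rx": 0, "ry": 0, "rz": 0, "fingers": 1},
    {"x": 158, "y": 0, "z": 24, "rx": 0, "ry": 0, "rz": 0, "fingers": 1},
    {"x": 158, "y": 0, "z": 24, "rx": 0, "ry": 0, "rz": 0, "fingers": 1},
    {"x": 158, "y": 0, "z": 24, "rx": 0, "ry": 0, "rz": 0, "fingers": 1},
  ],
)

```text
time_s: 33.45
tool_pos: [0.7296, -0.0234, 0.0694]
tool_rot: [-180.0, -0.1, -5.1]
force: [-0.4, -0.2, -1.4]
grip_width: 0.03
grasp_force: 30.0
```

drive_tool(
  moves=[
    {"x": 0, "y": 0, "z": 3, "rx": 0, "ry": 0, "rz": 0, "fingers": 1},
    {"x": 0, "y": 0, "z": 5, "rx": 0, "ry": 0, "rz": 0, "fingers": 1},
    {"x": 0, "y": 0, "z": 6.5, "rx": 0, "ry": 0, "rz": 0, "fingers": 1},
    {"x": 0, "y": 0, "z": 7, "rx": 0, "ry": 0, "rz": 0, "fingers": 1},
    {"x": 0, "y": 0, "z": 7, "rx": 0, "ry": 0, "rz": 0, "fingers": 1},
  ],
)

```text
time_s: 34.08
tool_pos: [0.7291, -0.0235, 0.0624]
tool_rot: [180.0, -0.0, -5.1]
force: [-2.6, -0.6, 4.1]
grip_width: 0.0299
grasp_force: 30.0
```

drive_tool(
  moves=[
    {"x": 0, "y": 0, "z": 0.5, "rx": 0, "ry": 0, "rz": 0, "fingers": 1},
    {"x": 0, "y": 0, "z": 0.5, "rx": 0, "ry": 0, "rz": 0, "fingers": 1},
  ],
)

```text
time_s: 34.33
tool_pos: [0.7291, -0.0235, 0.0624]
tool_rot: [180.0, -0.0, -5.1]
force: [-4.4, -0.4, 7.6]
grip_width: 0.03
grasp_force: 30.0
```

drive_tool(
  moves=[
    {"x": 0, "y": 0, "z": -0.7, "rx": 0, "ry": 0, "rz": 0, "fingers": 1},
    {"x": 0, "y": 0, "z": -0.7, "rx": 0, "ry": 0, "rz": 0, "fingers": 0},
    {"x": 0, "y": 0, "z": -0.7, "rx": 0, "ry": 0, "rz": 0, "fingers": -0.5},
    {"x": 0, "y": 0, "z": -0.7, "rx": 0, "ry": 0, "rz": 0, "fingers": -1},
    {"x": 0, "y": 0, "z": -0.7, "rx": 0, "ry": 0, "rz": 0, "fingers": -1},
    {"x": 0, "y": 0, "z": -0.7, "rx": 0, "ry": 0, "rz": 0, "fingers": -1},
    {"x": 0, "y": 0, "z": -0.7, "rx": 0, "ry": 0, "rz": 0, "fingers": -1},
    {"x": 0, "y": 0, "z": -5, "rx": 0, "ry": 0, "rz": 0, "fingers": -1},
    {"x": 0, "y": 0, "z": -25, "rx": 0, "ry": 0, "rz": 0, "fingers": -1},
    {"x": 0, "y": 0, "z": -55, "rx": 0, "ry": 0, "rz": 0, "fingers": -1},
    {"x": 0, "y": 0, "z": -90, "rx": 0, "ry": 0, "rz": 0, "fingers": -1},
    {"x": 0, "y": -20, "z": -120, "rx": 0, "ry": 0, "rz": 0, "fingers": -1},
    {"x": 0, "y": -60, "z": -130, "rx": 0, "ry": 0, "rz": 0, "fingers": -1},
    {"x": 0, "y": -110, "z": -130, "rx": 0, "ry": 0, "rz": 0, "fingers": -1},
    {"x": 0, "y": -160, "z": -130, "rx": 0, "ry": 0, "rz": 0, "fingers": -1},
    {"x": 0, "y": -200, "z": -130, "rx": 0, "ry": 0, "rz": 0, "fingers": -1},
    {"x": 0, "y": -200, "z": -130, "rx": 0, "ry": 0, "rz": 0, "fingers": -1},
  ],
)

```text
time_s: 36.45
tool_pos: [0.7454, 0.1826, 0.1927]
tool_rot: [-179.8, -0.0, -4.6]
force: [-0.4, -0.6, 0.6]
grip_width: 0.0869
grasp_force: 0.0
```

```bash
python3 - <<'E'
from cell import sensors, vision
import cv2,pickle
from h import *
d={n:vision.read_camera(n) for n in("top","scene","wrist")}
o=sensors.get_obs();print(o["tool_pos"],o["time_s"],o["force"])
c=d["top"]
im=c["image"];H=cv2.cvtColor(im,cv2.COLOR_RGB2HSV);h,s,v=[H[...,i].astype(int) for i in range(3)]
for nm,m in (("blue",(h>100)&(h<125)&(s>150)&(v>60)),("black",(v<50)&(s<90))):
    for k in blobs(m):
        x=k.mean(0)
        if abs(x[0]-340)<70 and 200<x[1]<280: print(nm,x.round(1),rect(c,k,.06))
cv2.imwrite("pics/end.png",np.hstack([cv2.resize(im[:,:,::-1],(400,300)),cv2.resize(d["scene"]["image"][:,:,::-1],(400,300))]))
E
```

```text
[0.7471898  0.17448746 0.19212442] 36.6 [-0.58187256 -0.04195358  0.09386724]
blue [387.1 245.4] [ 558.3 -158.2  128.1   22.1   -5.1]
black [360.4 243.2] [ 563.8 -101.4  118.5   12.    -4.8]
black [335.4 241.2] [567.7 -48.  120.5  11.5  -5. ]
black [310.5 238.7] [572.7   4.7 120.1  11.7  -4.6]
```

View pics/end.png

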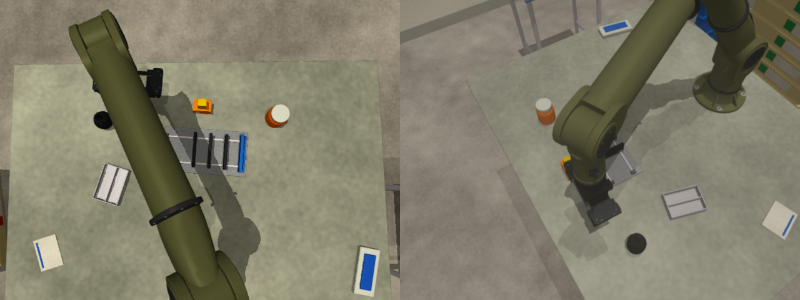

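The end view shows the spacer standing upright off the rack at (203,105), the three guides evenly spaced at (195 to 227,150), and the dish, jar and blower where they were. Handing in.

drive_tool(
  moves=[
    {"x": 0, "y": 0, "z": 0, "rx": 0, "ry": 0, "rz": 0, "fingers": -1},
    {"x": 0, "y": 0, "z": 0, "rx": 0, "ry": 0, "rz": 0, "fingers": -1},
  ],
)

```text
time_s: 36.85
tool_pos: [0.747, 0.1741, 0.1913]
tool_rot: [180.0, -0.0, -5.2]
force: [0.2, -0.2, -0.4]
grip_width: 0.0872
grasp_force: 0.0
```

```bash
python3 -c "
from cell import workorder
print(workorder.sign_off())"
```

```text
the job is handed in; nothing more can be done
None
```

I set all three guides in order with the spacer, left it standing upright on the bench clear of the rack, and handed the job in at about 37 s; sign-off gave no verdict, but each guide seated within about 0.2 mm of its expected position by the arm's readings, with at most 10.4 N logged while drawing and pressing.

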